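# Free the jammed clay stamp

## Task

The wooden clay stamp with the blue handle has jammed in its stand. With its foot down in the stand, rock it well over (8 degrees or so) towards each end of the stand in turn, so that both black cheeks gripping it are pushed back; then pull it out and stand it upright in the middle of the round cork mat.

Things in the scene. Friction and masses are not known exactly. Their poses are not given: they have to be found in the camera images.
- blue_stamp: Wooden clay stamp, 0.14 kg, 105 mm tall: a foot 44 mm (x) by 32 mm (y) by 50 mm high, its upper 19 mm only 38 mm long in x (a bevel lies between); on it an upright round blue handle 28 mm across, 50 to 105 mm above the underside. Origin: centre of the flat underside, z up. Starts upright in blue_stand, axes parallel. Red and yellow ones in like stands, 110 mm or more away, are not wanted.
- blue_stand: Its fixed pale wooden stand: 116 mm long (x), 62 wide (y), 48 high. Origin: centre of the underside; pocket floor 8 mm up. Guides 47 mm apart stop the foot sliding along x: pushed at the handle along x it tips about its lower edge. Black cheeks at its x faces, 37 to 53 mm up, are wedged over its bevel: a straight pull jams (50 N), but tipping pushes a cheek out with about 10 N.
- cheek_far (a joint): Black cheek at the stand's +x end: how far it is pushed outwards (+x), m; 0 at the start, 0.009 at most. A dry-friction slide (12 N) that stays where it is pushed; tipping the stamp 8 degrees that way moves it about 0.005. Both cheeks must be 0.003 or more out to clear the foot.
- cheek_near (a joint): Cheek at the stand's -x end: the same, outwards being -x.
- mat: Round cork mat lying fixed on the table, 160 mm in diameter, 5 mm thick. Origin: centre of its underside.
Not all that is in view belongs to the job. Of the things that look like the mat, take the one that is farthest to the robot's right at the start. What is shaped like the blue_stamp but white is not meant.

How it is judged (in metres and radians):
On the way, in this order (a step that is already met when the one before it is completed fails the run):
1. the blue stamp has been rocked both ways, its foot still down in the stand: both cheeks are pushed back by more than 3.2 mm (value of joint each of cheek_far, cheek_near above 0.0032 m and height (world z) of blue_stamp below 0.022 m), for 0.1 s.
2. the blue stamp is pulled out, clear above the stand (height (world z) of blue_stamp above 0.055 m), for 0.1 s.
At the end, for the whole second after the job is handed in: The blue stamp stands upright (within 10 degrees) and still on the cork mat, the centre of its foot within 40 mm of the mat's centre (horizontal distance between blue_stamp and mat below 0.04 m and height (world z) of blue_stamp between 0.002 and 0.012 m and angle between blue_stamp's own z axis and vertical below 0.17 rad and linear speed of blue_stamp below 0.02 m/s); the robot touches nothing.
It also fails if it takes over 42 s, if anything falls off the work surface, if the arm or the gripper's body presses on something with over 40 N, if the wrist force passes 120 N, or if a joint passes its speed limit or range.

## Robot

A 7-joint arm with a two-finger parallel gripper is mounted at the origin on the work surface. World frame = base frame: x ahead of the robot, y to its left, z up, the work surface at z = 0. Lengths are in mm, angles in degrees, forces in N, time in s.
With the tool pointing down it reaches from about 425 to 800 mm from the base axis. Payload 8.3 kg.
Tool frame: the origin (TCP) lies midway between the tips of the shut fingers; the grasp point (between the pads) lies 19 mm behind it; z points along the fingers, y is the direction in which the jaws open and shut (so a half turn about z gives the same grasp; the last joint's range is limited). The gripper opens to 85 mm and grips with 20 to 120 N. Pads are 22 mm wide; open, the fingers measure 114 mm over their backs; the gripper's body (76 mm by 85 mm) begins 54 mm behind the grasp point. The pads swing forward as they close: fully open they stand 13 mm farther back than shut.
Start: joints at [-74.421, 21.967, 0.94, 78.501, -0.361, 79.538, -2.664], TCP at [205.31, 590.297, 231.279] pointing down, gripper open.
Joint ranges: [-169.22, 169.22], [-14.56, 117.87], [-87.37, 89.26], [10.42, 133.3], [-82.24, 262.24], [0.94, 117.77], [-172.7, 172.7]. Speed limits (degrees/s): [136.94, 136.94, 172.46, 172.46, 180, 180, 180].

## Interface

Orientations are given as [roll, pitch, yaw] about the fixed x, y, z axes, in that order (R = Rz(yaw) Ry(pitch) Rx(roll)).
In Python, from bench import * gives the robot as it stands.
- The arm moves only by the tool carry_out, never from a script. Its argument "series" is a list of rows, each an object with "jaw": the opening, from 0 (shut) to 1 (fully open); "translation": the shift along the world's x, y, z in units of 4 cm (1.0 is 4 cm), a list of three; "spin": the turn about the world's z in units of 0.08 rad (1.0 is 0.08 rad). In form: [{"jaw": jaw, "translation": [x, y, z], "spin": spin}, ...]. A call has 1 to 8 rows; each row shifts and turns the commanded pose from where the row before left it; what a row does not reach is not made up. A row lasts 1/12 s, in which the tool goes at most 41.7 mm and 7.16 degrees, less where a joint would pass 70% of its speed; a pose out of reach is approached as far as the arm can. A call with a number of a shift or a turn outside -1 to 1 is refused whole. A call with a gripper value outside its range is refused whole. The fingers move at their own pace and stop on an object; "force" is the grip in N (left out, the last holds). Time passes only in rows, so rows that do not move let the fingers close. It gives the time, the measured TCP pose, the force and the opening at its end, in the units of the state.
- read_state(): the state, without advancing time (a new reading comes with each control period).
- capture(name): name is "scene" or "top" or "wrist"; returns a dict with "frame" (420x560x3 uint8, red, green, blue), "intrinsics" (3x3 intrinsics, pixels), "position" and "rotation" of the camera in the world; the wrist camera has in their place "mount" (4x4, takes a point from camera to tool coordinates, whose origin is the TCP and whose axes are the flange's). Camera axes: x right, y down, z forward; pixel columns grow to the right and rows downward; lengths in mm; the calibration is good to about 2 mm. A picture is of the moment at which its call begins: read the wrist's pose just before it. There is no depth.
- sign_off(): hands the job in, once; it reports no verdict.
The state is a dict: "time_s": time; "q": joint angles; "joint_vel": joint speeds; "joint_torque": joint torques, N m; "tcp_pos": TCP position; "eef_rot": TCP orientation; "wrist_force": force on the tool from outside, world axes, zero at the start; "moment": the same for the moment, N m; "opening": finger opening in mm.
Only numpy, scipy, OpenCV 4.12 (cv2) and the standard library are available. Lean on these libraries where they do the work, as an engineer would, in place of code of your own. Each camera call takes 0.05 s, during which the arm holds its last target. There are 200 camera calls.

## Working session

There is one attempt and no reset: what is moved stays moved. The work goes in short steps, Python scripts to look and compute and a tool call to move; the robot and the scene stay as the last step left them, time stands still between calls to the robot, and variables do not carry over. Pictures are saved under pics/ and viewed, about 8 in all and at most 12, crops included, and the job is handed in when it is done.

Besides the shell and the picture viewer there is one more tool, called by a JSON object that holds its "fn" and its "kwargs", one argument or row to a line. carry_out: Moves the arm, as the interface text tells. Shifts and turns lie within -1 to 1; 1 stands for 4 cm of shift or 0.08 rad of turn. Its arguments: {"type":"object","properties":{"series":{"type":"array","items":{"type":"object","properties":{"jaw":{"type":"number"},"translation":{"type":"array","items":{"type":"number","minimum":-1,"maximum":1}},"spin":{"type":"number","minimum":-1,"maximum":1}}}},"force":{"type":"number"}},"required":["series"]}

```bash
mkdir -p pics; ls; cat > h.py <<'E'
from bench import *
import numpy as np, cv2
def snap(cam,fn):
    s=read_state(); c=capture(cam); cv2.imwrite('pics/'+fn,c['frame'][:,:,::-1]); 
    np.savez('pics/'+fn[:-4]+'.npz',**c,tcp=s['tcp_pos'],rot=s['eef_rot']); return s,c
def ray(fn,u,v,z):
    c=np.load('pics/'+fn[:-4]+'.npz'); K=c['intrinsics']
    d=np.linalg.inv(K)@[u,v,1]
    if 'position' in c: p=c['position'];R=c['rotation']
    else:
        from scipy.spatial.transform import Rotation as Ro
        T=c['mount'];Rt=Ro.from_euler('xyz',c['rot'],degrees=True).as_matrix()
        R=Rt@T[:3,:3];p=c['tcp']+Rt@T[:3,3]
    d=R@d; return p+d*(z-p[2])/d[2]
E
python3 - <<'E'
from h import *
s,c=snap('scene','s1.png'); snap('top','t1.png'); print(s)
print(c['position'],c['rotation'])
a=cv2.imread('pics/s1.png');b=cv2.imread('pics/t1.png')
E
```

```text
pics
{'time_s': 0.0, 'q': array([-74.42276703,  22.01767264,   0.93702382,  78.56144385,
        -0.36101905,  79.53970129,  -2.66594492]), 'joint_vel': array([-0.1070306 , -0.01619891, -0.01974146,  0.0505076 , -0.05176138,
        0.10483247, -0.0603755 ]), 'joint_torque': array([-2.13827650e-05, -6.27591276e+01,  8.44403151e-01, -3.71823049e+01,
        1.66099792e-02,  1.41642053e-02, -4.88823019e-06]), 'tcp_pos': array([205.13350992, 589.83166585, 230.25133126]), 'eef_rot': array([-1.79884004e+02,  1.78123098e-03,  1.60821868e+02]), 'wrist_force': array([ 0.50486502, -0.07717455, -0.74131211]), 'moment': array([ 0.02942302, -0.05431405,  0.0078964 ]), 'opening': 85.90239295898658}
[ 982.83392308 -221.2950508  1056.89878512] [-146.74624438   -0.70459728   65.48120845]
```

View pics/s1.png

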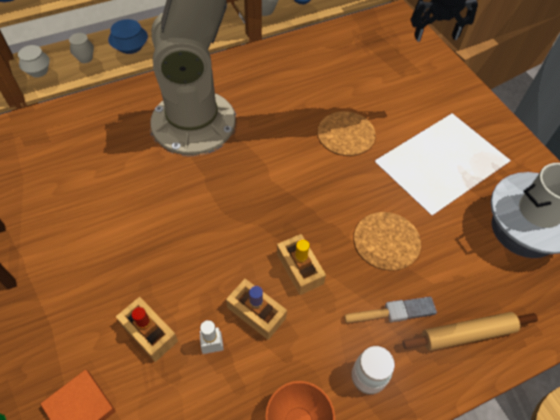

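View pics/t1.png

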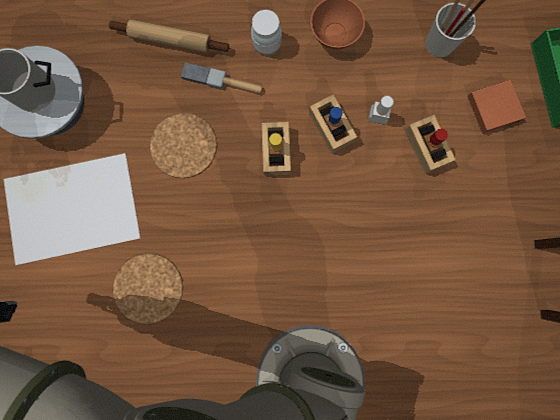

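The scene view shows the blue stamp at about (256,297) and, in the top view, at (336,115). The red and yellow ones sit beside it and a white look-alike is at (381,110) in the top view. The two cork mats are at (183,145) and (148,288) in the top view. The robot's right is to the image right there, so (183,145) is the likely mat. I'll check with numbers and a crop.

```bash
python3 - <<'E'
s=open('h.py').read()
s=s.replace("    if 'position' in c: p=c['position'];R=c['rotation']\n","    from scipy.spatial.transform import Rotation as Ro\n    if 'position' in c: p=c['position'];R=Ro.from_euler('xyz',c['rotation'],degrees=True).as_matrix()\n")
s=s.replace("        from scipy.spatial.transform import Rotation as Ro\n","")
open('h.py','w').write(s)
E
python3 - <<'E'
from h import *
for u,v in [(183,145),(148,288)]: print('top',ray('t1.png',u,v,5).round())
for u,v in [(387,240),(347,133)]: print('scene',ray('s1.png',u,v,5).round())
print('blue top',ray('t1.png',336,114,108).round(), 'scene',ray('s1.png',256,293,108).round())
print('mat width', ray('t1.png',150,145,5)-ray('t1.png',217,145,5))
a=cv2.imread('pics/t1.png')[80:180,240:380];b=cv2.imread('pics/s1.png')[250:350,200:340]
cv2.imwrite('pics/c1.png',np.hstack([cv2.resize(x,None,fx=2.8,fy=2.8,interpolation=cv2.INTER_CUBIC) for x in (a,b)]))
E
```

```text
top [548. 294.   5.]
top [210. 370.   5.]
scene [552. 293.   5.]
scene [215. 371.   5.]
blue top [586. -64. 108.] scene [591. -64. 108.]
mat width [  2.47905886 161.96507417   0.        ]
```

View pics/c1.png

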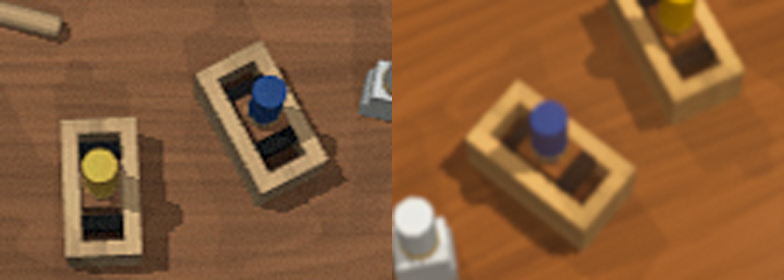

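Mat candidates: (183,145) at world (550,293), and (148,288) at (213,370). The first has the smaller y, so it is farther right and is the mat (width measured at 162 mm). In the crop, the blue handle in its stand is clear, with yellow to the left and white to the right. Next I'll get the stand's heading and move above it.

```bash
python3 - <<'E'
from h import *
c=np.array([(197,75),(262,43),(328,158),(263,195)])/2.8+[240,80]
p=np.array([ray('t1.png',u,v,48)[:2] for u,v in c]); print(p.round(),p.mean(0))
for a,b in [(3,0),(2,1),(0,1),(3,2)]: d=p[b]-p[a]; print(np.hypot(*d),np.degrees(np.arctan2(d[1],d[0])))
E
```

```text
[[ 624.  -12.]
 [ 651.  -67.]
 [ 551. -119.]
 [ 521.  -64.]] [586.88746414 -65.72909606]
115.98135920826721 26.679695679315675
112.59294710813059 27.29722251741987
61.318032308869654 -63.89512204692601
62.59019518044335 -60.77481453204211
```

{"fn": "carry_out", "kwargs": {
  "series": [
    {"jaw":0.6,"translation":[0.5,-0.86,0],"spin":-0.5},
    {"jaw":0.6,"translation":[0.5,-0.86,0],"spin":-0.5},
    {"jaw":0.6,"translation":[0.5,-0.86,0],"spin":-0.5},
    {"jaw":0.6,"translation":[0.5,-0.86,0],"spin":-0.5},
    {"jaw":0.6,"translation":[0.5,-0.86,0],"spin":-0.5},
    {"jaw":0.6,"translation":[0.5,-0.86,0],"spin":-0.5},
    {"jaw":0.6,"translation":[0.5,-0.86,0],"spin":-0.5},
    {"jaw":0.6,"translation":[0.5,-0.86,0],"spin":-0.5}
  ]
}}

```text
time_s: 0.77
tcp_pos: [365.7, 313.1, 231.0]
eef_rot: [-180.0, -0.0, 142.4]
wrist_force: [0.3, 0.0, -0.1]
opening: 51.2
```

{"fn": "carry_out", "kwargs": {
  "series": [
    {"jaw":0.6,"translation":[0.5,-0.86,0],"spin":-0.55},
    {"jaw":0.6,"translation":[0.5,-0.86,0],"spin":-0.55},
    {"jaw":0.6,"translation":[0.5,-0.86,0],"spin":-0.55},
    {"jaw":0.6,"translation":[0.5,-0.86,0],"spin":-0.55},
    {"jaw":0.6,"translation":[0.5,-0.86,0],"spin":-0.55},
    {"jaw":0.6,"translation":[0.5,-0.86,0],"spin":-0.55},
    {"jaw":0.6,"translation":[0.5,-0.86,0],"spin":-0.55},
    {"jaw":0.6,"translation":[0.5,-0.86,0],"spin":-0.55}
  ]
}}

```text
time_s: 1.43
tcp_pos: [525.7, 38.1, 231.2]
eef_rot: [-180.0, -0.0, 122.2]
wrist_force: [0.2, 0.2, 0.1]
opening: 51.3
```

{"fn": "carry_out", "kwargs": {
  "series": [
    {"jaw":0.6,"translation":[0.5,-0.86,0],"spin":-0.55},
    {"jaw":0.6,"translation":[0.5,-0.86,0],"spin":-0.55},
    {"jaw":0.6,"translation":[0.4,-0.7,0],"spin":0},
    {"jaw":0.6,"translation":[0,0,0],"spin":0},
    {"jaw":0.6,"translation":[0,0,0],"spin":0}
  ]
}}

```text
time_s: 1.85
tcp_pos: [581.2, -59.6, 230.5]
eef_rot: [-179.9, 0.0, 117.0]
wrist_force: [0.5, 0.8, -0.2]
opening: 51.5
```

```bash
python3 - <<'E'
from h import *
s,c=snap('wrist','w1.png'); print(s['tcp_pos'],s['eef_rot'],c['mount'].round(2))
E
```

```text
[581.24985083 -59.61798468 230.51542339] [-1.79887838e+02  3.85275186e-02  1.17017978e+02] [[   0.     -0.96   -0.29   74.27]
 [   1.      0.     -0.     -0.77]
 [   0.     -0.29    0.96 -143.11]
 [   0.      0.      0.      1.  ]]
```

View pics/w1.png

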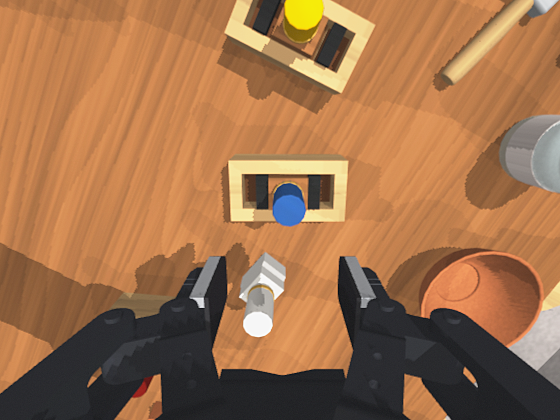

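```bash
python3 - <<'E'
from h import *
print('handle',ray('w1.png',289,209,113), 'R',ray('w1.png',305,209,113),ray('w1.png',273,209,113))
p=np.array([ray('w1.png',u,v,48)[:2] for u,v in [(230,161),(348,160),(347,221),(229,221)]]);print(p.round(1),p.mean(0))
print('white top',ray('w1.png',258,325,105)[:2],ray('w1.png',265,280,50)[:2])
d=p[1]-p[0];print(np.degrees(np.arctan2(*d[::-1])))
E
```

```text
handle [587.82949189 -62.51177306 113.        ] R [599.38811662 -56.60304507 113.        ] [576.26811914 -68.42190582 113.        ]
[[ 524.5  -62.5]
 [ 626.1   -9.5]
 [ 656.8  -64.1]
 [ 549.1 -119.1]] [589.14679413 -63.79217265]
white top [ 615.44525064 -178.55048091] [ 611.46551471 -161.97910296]
27.541809489712733
```

{"fn": "carry_out", "kwargs": {
  "series": [
    {"jaw":0.6,"translation":[0.09,-0.045,-0.6],"spin":0},
    {"jaw":0.6,"translation":[0.09,-0.045,-0.8],"spin":0},
    {"jaw":0.6,"translation":[0,0,-0.8],"spin":0},
    {"jaw":0.6,"translation":[0,0,-0.8],"spin":0},
    {"jaw":0.6,"translation":[0,0,-0.6],"spin":0},
    {"jaw":0.6,"translation":[0,0,-0.3],"spin":0},
    {"jaw":0.6,"translation":[0,0,0],"spin":0},
    {"jaw":0.6,"translation":[0,0,0],"spin":0}
  ],
  "force": 40
}}

```text
time_s: 2.57
tcp_pos: [588.6, -59.4, 75.8]
eef_rot: [-180.0, -0.0, 117.4]
wrist_force: [0.6, -0.3, -0.1]
opening: 51.4
```

```bash
python3 - <<'E'
from h import *
s,c=snap('wrist','w2.png'); print(s['tcp_pos'],s['wrist_force'])
E
```

```text
[588.57597548 -59.44852052  75.80011307] [ 0.6431457  -0.30267092 -0.11453907]
```

View pics/w2.png

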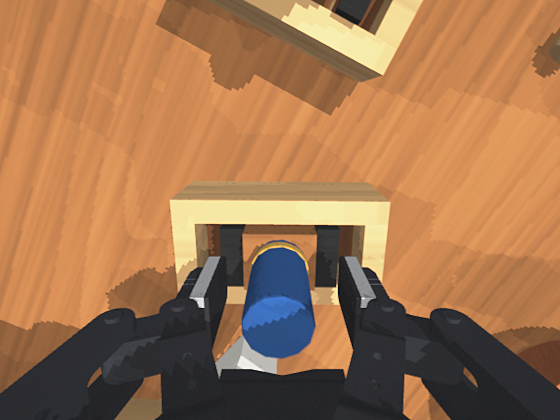

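Handle centred at (278,325) between the fingers. Small y correction, then rock toward the +x end.

{"fn": "carry_out", "kwargs": {
  "series": [
    {"jaw":0.6,"translation":[0,-0.08,0],"spin":0},
    {"jaw":0.6,"translation":[0.08,0.041,0],"spin":0},
    {"jaw":0.6,"translation":[0.08,0.041,0],"spin":0},
    {"jaw":0.6,"translation":[0.08,0.041,0],"spin":0},
    {"jaw":0.6,"translation":[0.08,0.041,0],"spin":0},
    {"jaw":0.6,"translation":[0.08,0.041,0],"spin":0},
    {"jaw":0.6,"translation":[0,0,0],"spin":0}
  ]
}}

```text
time_s: 3.2
tcp_pos: [603.5, -56.9, 75.5]
eef_rot: [-179.8, -0.0, 117.2]
wrist_force: [-6.8, -2.7, 7.1]
opening: 51.4
```

{"fn": "carry_out", "kwargs": {
  "series": [
    {"jaw":0.6,"translation":[0.06,0.031,0],"spin":0},
    {"jaw":0.6,"translation":[0.06,0.031,0],"spin":0},
    {"jaw":0.6,"translation":[0.06,0.031,0],"spin":0},
    {"jaw":0.6,"translation":[0,0,0],"spin":0}
  ]
}}

```text
time_s: 3.53
tcp_pos: [610.2, -54.2, 75.9]
eef_rot: [-179.8, 0.0, 117.1]
wrist_force: [-10.5, -5.0, 10.2]
opening: 51.3
```

```bash
python3 - <<'E'
from h import *
s,c=snap('wrist','w3.png'); print(s['tcp_pos'],s['wrist_force'])
a=cv2.imread('pics/w2.png')[180:400,150:420];b=cv2.imread('pics/w3.png')[180:400,150:420]
cv2.imwrite('pics/c3.png',cv2.resize(np.hstack([a,b]),None,fx=1.45,fy=1.45))
E
```

```text
[610.22692332 -54.22167526  75.91459225] [-10.51532709  -4.95672071  10.17993367]
```

View pics/c3.png

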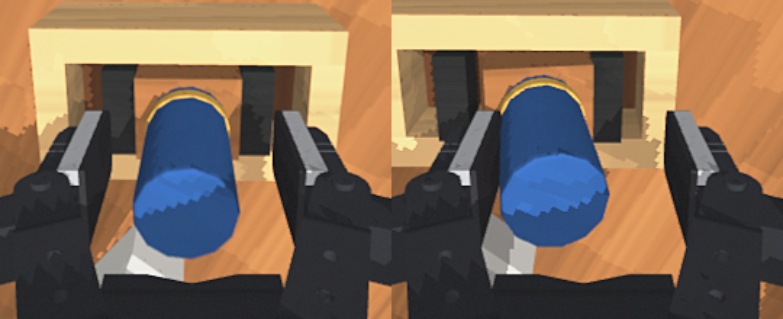

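Compared with before, the right-hand cheek has moved out: its gap to the wall went from about 33 to 18 px (about 5 mm), and the stamp is tipped. A little more, then the other way.

{"fn": "carry_out", "kwargs": {
  "series": [
    {"jaw":0.6,"translation":[0.05,0.026,0],"spin":0},
    {"jaw":0.6,"translation":[0,0,0],"spin":0},
    {"jaw":0.6,"translation":[-0.15,-0.078,0],"spin":0},
    {"jaw":0.6,"translation":[-0.15,-0.078,0],"spin":0},
    {"jaw":0.6,"translation":[-0.15,-0.078,0],"spin":0},
    {"jaw":0.6,"translation":[-0.15,-0.078,0],"spin":0},
    {"jaw":0.6,"translation":[0,0,0],"spin":0}
  ]
}}

```text
time_s: 4.17
tcp_pos: [588.5, -64.1, 75.3]
eef_rot: [-180.0, -0.0, 117.2]
wrist_force: [-0.2, -0.3, 0.2]
opening: 51.3
```

{"fn": "carry_out", "kwargs": {
  "series": [
    {"jaw":0.6,"translation":[-0.08,-0.041,0],"spin":0},
    {"jaw":0.6,"translation":[-0.08,-0.041,0],"spin":0},
    {"jaw":0.6,"translation":[-0.08,-0.041,0],"spin":0},
    {"jaw":0.6,"translation":[-0.08,-0.041,0],"spin":0},
    {"jaw":0.6,"translation":[-0.08,-0.041,0],"spin":0},
    {"jaw":0.6,"translation":[0,0,0],"spin":0}
  ]
}}

```text
time_s: 4.67
tcp_pos: [575.9, -70.4, 76.8]
eef_rot: [179.7, 0.1, 117.3]
wrist_force: [5.0, 2.3, 3.6]
opening: 51.1
```

{"fn": "carry_out", "kwargs": {
  "series": [
    {"jaw":0.6,"translation":[-0.07,-0.036,0],"spin":0},
    {"jaw":0.6,"translation":[-0.07,-0.036,0],"spin":0},
    {"jaw":0.6,"translation":[-0.07,-0.036,0],"spin":0},
    {"jaw":0.6,"translation":[-0.06,-0.031,0],"spin":0},
    {"jaw":0.6,"translation":[0,0,0],"spin":0},
    {"jaw":0.6,"translation":[0,0,0],"spin":0}
  ]
}}

```text
time_s: 5.17
tcp_pos: [568.5, -74.6, 79.1]
eef_rot: [179.3, 0.2, 117.4]
wrist_force: [9.0, 5.4, 12.9]
opening: 51.3
```

```bash
python3 - <<'E'
from h import *
s,c=snap('wrist','w4.png'); print(s['tcp_pos'],s['wrist_force'])
a=cv2.imread('pics/w2.png')[180:400,150:420];b=cv2.imread('pics/w4.png')[180:400,150:420]
cv2.imwrite('pics/c4.png',cv2.resize(np.hstack([a,b]),None,fx=1.45,fy=1.45))
E
```

```text
[568.5330891  -74.64561946  79.14788297] [ 8.99171166  5.42846137 12.85473398]
```

View pics/c4.png

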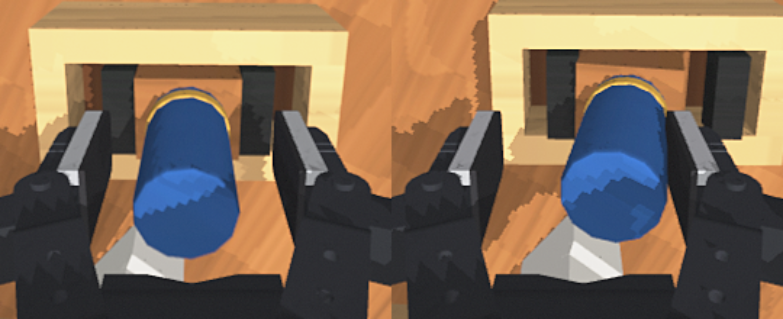

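The left cheek's gap went from about 36 to 22 px (about 5 mm out), and the right cheek has stayed out. A slight extra push, then back to centre to grip.

{"fn": "carry_out", "kwargs": {
  "series": [
    {"jaw":0.6,"translation":[-0.06,-0.031,0],"spin":0},
    {"jaw":0.6,"translation":[0,0,0],"spin":0},
    {"jaw":0.6,"translation":[0,0,0],"spin":0},
    {"jaw":0.6,"translation":[0.17,0.09,0],"spin":0},
    {"jaw":0.6,"translation":[0.17,0.09,0],"spin":0},
    {"jaw":0.6,"translation":[0.17,0.09,0],"spin":0},
    {"jaw":0.6,"translation":[0.15,0.08,0],"spin":0},
    {"jaw":0.6,"translation":[0,0,0],"spin":0}
  ]
}}

```text
time_s: 5.88
tcp_pos: [587.5, -63.1, 74.5]
eef_rot: [-179.9, -0.0, 117.4]
wrist_force: [-0.1, 0.5, -0.1]
opening: 51.6
```

{"fn": "carry_out", "kwargs": {
  "series": [
    {"jaw":0.6,"translation":[0,0,-0.1],"spin":0},
    {"jaw":0.2,"translation":[0,0,0],"spin":0},
    {"jaw":0.2,"translation":[0,0,0],"spin":0},
    {"jaw":0.2,"translation":[0,0,0],"spin":0},
    {"jaw":0.2,"translation":[0,0,0],"spin":0},
    {"jaw":0.2,"translation":[0,0,0],"spin":0}
  ],
  "force": 50
}}

```text
time_s: 6.38
tcp_pos: [586.8, -64.2, 71.2]
eef_rot: [180.0, -0.0, 117.3]
wrist_force: [1.6, 1.1, -2.3]
opening: 26.8
```

Gripped at 27 mm, so the handle is in the jaws. Lifting gently.

{"fn": "carry_out", "kwargs": {
  "series": [
    {"jaw":0.2,"translation":[0,0,0.1],"spin":0},
    {"jaw":0.2,"translation":[0,0,0.1],"spin":0},
    {"jaw":0.2,"translation":[0,0,0.1],"spin":0},
    {"jaw":0.2,"translation":[0,0,0.1],"spin":0},
    {"jaw":0.2,"translation":[0,0,0.1],"spin":0}
  ]
}}

```text
time_s: 6.8
tcp_pos: [586.7, -64.5, 91.9]
eef_rot: [-180.0, -0.0, 117.3]
wrist_force: [0.5, -0.6, -2.4]
opening: 26.8
```

{"fn": "carry_out", "kwargs": {
  "series": [
    {"jaw":0.2,"translation":[0,0,0.3],"spin":0},
    {"jaw":0.2,"translation":[0,0,0.4],"spin":0},
    {"jaw":0.2,"translation":[0,0,0.4],"spin":0},
    {"jaw":0.2,"translation":[0,0,0.4],"spin":0},
    {"jaw":0.2,"translation":[0,0,0.4],"spin":0},
    {"jaw":0.2,"translation":[0,0,0.4],"spin":0},
    {"jaw":0.2,"translation":[0,0,0],"spin":0},
    {"jaw":0.2,"translation":[0,0,0],"spin":0}
  ]
}}

```text
time_s: 7.47
tcp_pos: [587.4, -64.5, 184.4]
eef_rot: [179.9, 0.1, 117.3]
wrist_force: [-0.0, -0.4, -1.9]
opening: 27.3
```

```bash
python3 - <<'E'
from h import *
s,c=snap('wrist','w5.png'); print(s['tcp_pos'],s['wrist_force'])
snap('scene','s5.png')
a=cv2.imread('pics/w5.png');b=cv2.resize(cv2.imread('pics/s5.png')[200:360,180:340],(420,420),interpolation=cv2.INTER_CUBIC)
cv2.imwrite('pics/c5.png',cv2.resize(np.hstack([a,b]),None,fx=.8,fy=.8))
E
```

```text
[587.41629945 -64.51528852 184.44438754] [-0.01470327 -0.37128712 -1.93169915]
```

View pics/c5.png

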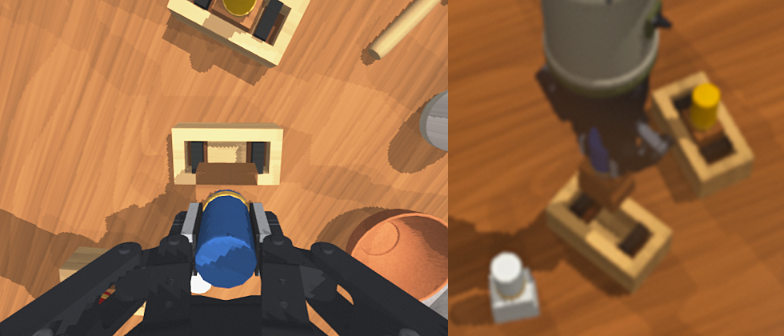

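Stamp out and upright in the grip, stand empty. Raising and carrying it to the mat.

{"fn": "carry_out", "kwargs": {
  "series": [
    {"jaw":0.2,"translation":[0,0.2,0.6],"spin":0},
    {"jaw":0.2,"translation":[0,0.4,0.5],"spin":0},
    {"jaw":0.2,"translation":[-0.1,0.7,0],"spin":0},
    {"jaw":0.2,"translation":[-0.1,0.8,0],"spin":0},
    {"jaw":0.2,"translation":[-0.1,0.8,0],"spin":0},
    {"jaw":0.2,"translation":[-0.1,0.8,0],"spin":0},
    {"jaw":0.2,"translation":[-0.1,0.8,0],"spin":0},
    {"jaw":0.2,"translation":[-0.1,0.8,0],"spin":0}
  ]
}}

```text
time_s: 8.23
tcp_pos: [561.8, 149.2, 226.0]
eef_rot: [-179.9, -0.0, 117.3]
wrist_force: [0.1, -0.2, -1.0]
opening: 26.9
```

{"fn": "carry_out", "kwargs": {
  "series": [
    {"jaw":0.2,"translation":[-0.1,0.8,0],"spin":0},
    {"jaw":0.2,"translation":[-0.1,0.8,0],"spin":0},
    {"jaw":0.2,"translation":[-0.1,0.8,0],"spin":0},
    {"jaw":0.2,"translation":[-0.03,0.6,0],"spin":0},
    {"jaw":0.2,"translation":[0,0.43,-0.3],"spin":0},
    {"jaw":0.2,"translation":[0,0,-0.6],"spin":0},
    {"jaw":0.2,"translation":[0,0,-0.6],"spin":0},
    {"jaw":0.2,"translation":[0,0,0],"spin":0}
  ]
}}

```text
time_s: 8.9
tcp_pos: [546.6, 283.1, 160.2]
eef_rot: [-179.4, 0.1, 117.3]
wrist_force: [-1.4, -1.2, -2.3]
opening: 26.5
```

{"fn": "carry_out", "kwargs": {
  "series": [
    {"jaw":0.2,"translation":[0.08,0.22,-0.5],"spin":0},
    {"jaw":0.2,"translation":[0,0,-0.6],"spin":0},
    {"jaw":0.2,"translation":[0,0,-0.5],"spin":0},
    {"jaw":0.2,"translation":[0,0,-0.3],"spin":0},
    {"jaw":0.2,"translation":[0,0,-0.15],"spin":0},
    {"jaw":0.2,"translation":[0,0,0],"spin":0},
    {"jaw":0.2,"translation":[0,0,0],"spin":0}
  ]
}}

```text
time_s: 9.48
tcp_pos: [553.5, 293.5, 86.1]
eef_rot: [180.0, 0.0, 117.2]
wrist_force: [0.8, 1.0, -0.8]
opening: 27.0
```

```bash
python3 - <<'E'
from h import *
s,c=snap('wrist','w6.png'); print(s['tcp_pos'],s['wrist_force'])
snap('scene','s6.png')
a=cv2.imread('pics/w6.png');b=cv2.resize(cv2.imread('pics/s6.png')[160:320,310:470],(420,420),interpolation=cv2.INTER_CUBIC)
cv2.imwrite('pics/c6.png',cv2.resize(np.hstack([a,b]),None,fx=.8,fy=.8))
E
```

```text
[553.4993846  293.53744224  86.1249245 ] [ 0.75675045  0.96884119 -0.82847394]
```

View pics/c6.png

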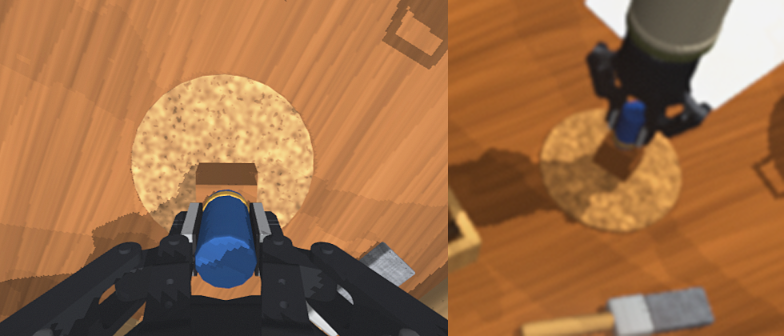

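The stamp is upright over the middle of the mat. Lowering the last ~17 mm.

{"fn": "carry_out", "kwargs": {
  "series": [
    {"jaw":0.2,"translation":[-0.05,0,-0.12],"spin":0},
    {"jaw":0.2,"translation":[0,0,-0.12],"spin":0},
    {"jaw":0.2,"translation":[0,0,-0.08],"spin":0},
    {"jaw":0.2,"translation":[0,0,-0.06],"spin":0},
    {"jaw":0.2,"translation":[0,0,0],"spin":0},
    {"jaw":0.2,"translation":[0,0,0],"spin":0}
  ]
}}

```text
time_s: 10.08
tcp_pos: [550.8, 293.7, 69.8]
eef_rot: [-180.0, 0.0, 117.3]
wrist_force: [-0.1, 0.5, -1.1]
opening: 27.0
```

{"fn": "carry_out", "kwargs": {
  "series": [
    {"jaw":0.2,"translation":[0,0,-0.03],"spin":0},
    {"jaw":0.2,"translation":[0,0,-0.02],"spin":0},
    {"jaw":0.2,"translation":[0,0,0],"spin":0},
    {"jaw":0.2,"translation":[0,0,0],"spin":0}
  ]
}}

```text
time_s: 10.42
tcp_pos: [550.9, 293.8, 68.1]
eef_rot: [-180.0, -0.0, 117.3]
wrist_force: [-0.2, -0.1, -2.1]
opening: 26.8
```

{"fn": "carry_out", "kwargs": {
  "series": [
    {"jaw":0.2,"translation":[0,0,-0.03],"spin":0},
    {"jaw":0.2,"translation":[0,0,0],"spin":0},
    {"jaw":0.2,"translation":[0,0,0],"spin":0}
  ]
}}

```text
time_s: 10.67
tcp_pos: [551.2, 293.9, 67.4]
eef_rot: [180.0, -0.0, 117.3]
wrist_force: [0.1, -0.6, 3.3]
opening: 27.0
```

Contact felt (+3 N). Releasing.

{"fn": "carry_out", "kwargs": {
  "series": [
    {"jaw":0.6,"translation":[0,0,0],"spin":0},
    {"jaw":0.6,"translation":[0,0,0],"spin":0},
    {"jaw":0.6,"translation":[0,0,0],"spin":0},
    {"jaw":0.6,"translation":[0,0,0],"spin":0},
    {"jaw":0.6,"translation":[0,0,0.3],"spin":0},
    {"jaw":0.6,"translation":[0,0,0.6],"spin":0},
    {"jaw":0.6,"translation":[0,0,0.8],"spin":0},
    {"jaw":0.6,"translation":[0,0,0.8],"spin":0}
  ]
}}

```text
time_s: 11.33
tcp_pos: [550.5, 293.4, 168.3]
eef_rot: [-179.9, 0.0, 117.3]
wrist_force: [-0.1, 1.0, 0.1]
opening: 51.1
```

{"fn": "carry_out", "kwargs": {
  "series": [
    {"jaw":0.6,"translation":[0,0,0.8],"spin":0},
    {"jaw":0.6,"translation":[0,0,0.5],"spin":0},
    {"jaw":0.6,"translation":[0,0,0],"spin":0},
    {"jaw":0.6,"translation":[0,0,0],"spin":0}
  ]
}}

```text
time_s: 11.67
tcp_pos: [551.7, 294.0, 221.2]
eef_rot: [179.8, -0.0, 117.3]
wrist_force: [-0.3, -0.7, -0.8]
opening: 51.3
```

```bash
python3 - <<'E'
from h import *
s,c=snap('wrist','w7.png'); print(s['tcp_pos'],s['wrist_force'])
snap('scene','s7.png')
a=cv2.imread('pics/w7.png');b=cv2.resize(cv2.imread('pics/s7.png')[160:320,310:470],(420,420),interpolation=cv2.INTER_CUBIC)
cv2.imwrite('pics/c7.png',cv2.resize(np.hstack([a,b]),None,fx=.8,fy=.8))
E
```

```text
[551.72437639 293.9728239  221.20192917] [-0.26422526 -0.74082134 -0.8309638 ]
```

View pics/c7.png

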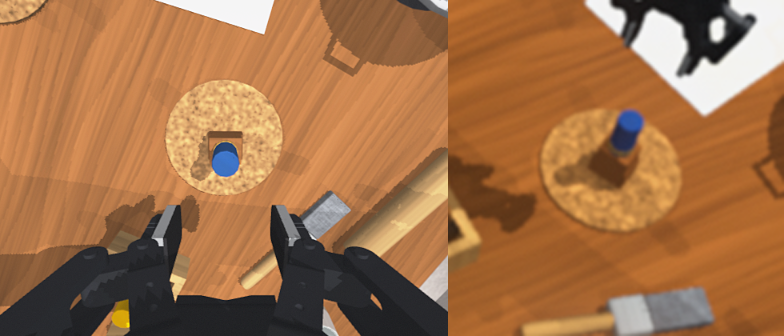

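The stamp stands upright near the middle of the mat (mat centre at (224,137), stamp at (225,145)), and the gripper is clear.

```bash
python3 -c "
from bench import *
print(sign_off())"
```

```text
the job is handed in; nothing more can be done
None
```

The blue stamp is out of its stand and standing upright near the middle of the right-hand cork mat. The job was handed in at about 12 s of the 42 s allowed; no verdict was given.

- **Rocking:** I pushed the handle toward each end of the stand with half-open fingers, tipping it an estimated 8 degrees or more each way. Wrist pictures put both cheeks about 5 mm out, against the 3.2 mm needed. That is a pixel estimate, as the joint values can't be read.
- **Lifting:** The stamp came out with only about its own weight on the wrist, and the picture showed it upright in the grip with the stand empty.
- **Placing:** I put it down at about (551, 294) mm, with the mat's centre measured at (550, 293) mm. I released it when the mat pushed back with about 3 N.
- **Last check:** The final pictures show the stamp upright on the mat and the gripper well clear above it. I saw no failed checks and no real disagreements. The two cameras differed by up to about 5 mm on mat and stamp positions.

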